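# Stow the one full capsule carton

### The arm

A 6-joint arm with a two-finger parallel gripper is mounted at the origin on a cart in front of the work surface, level with it; the furniture and walls round the work are solid. World frame = base frame: x ahead of the robot, y to its left, z up, the work surface at z = 0. Lengths are in mm, angles in rad, forces in N, time in s.
With the tool pointing down it reaches from about 350 to 875 mm from the base axis. Payload 4.2 kg.
Tool frame: the origin (TCP) lies between the finger pads; the fingertips stand 25 mm ahead of it and the grasp point (between the pads) lies 6 mm ahead of it; z points along the fingers, y is the line along which they close (so a half turn about z gives the same grasp; the last joint's range is limited). The gripper opens to 85 mm and grips with 20 to 120 N. Pads are 22 mm wide; open, the fingers measure 114 mm over their backs; the gripper's body (76 mm by 85 mm) begins 54 mm behind the grasp point. The pads swing forward as they close: fully open they stand 13 mm farther back than shut.
Start: joints at [1.412, 0.385, 0.008, 0, -1.194, -0.259], TCP at [253.561, 571.232, 256.312] pointing down, gripper open.
Joint ranges: [-3.14, 3.14], [-1.21, 2.06], [-1.07, 1.41], [-3.16, 2.05], [-2.99, -0.16], [-3.1, 3.1]. Speed limits (rad/s): [2.79, 2.79, 3.14, 3.14, 3.14, 3.14].

### API

Orientations are given as a unit quaternion [x, y, z, w].
In Python, from bench import read_state, get_image, job_done gives the robot as it stands.
- The arm moves only by the tool play_rows, never from a script. Its argument "series" is a list of rows, each a list of 6 numbers: the shift along the world's x, y, z in mm, then the turn, a rotation vector about the world's x, y, z in units of 6 degrees (1.0 is 6 degrees). A call has 1 to 20 rows; each row shifts and turns the commanded pose from where the row before left it; what a row does not reach is not made up. A row lasts 1/12 s, in which the tool goes at most 41.7 mm and 7.16 degrees, less where a joint would pass 70% of its speed; a pose out of reach is approached as far as the arm can. A call is refused whole if a number of a shift passes 41.7 or a number of a turn 1, either way. A call with a gripper value outside its range is refused whole. "gripper" is the opening, from 0 (shut) to 1 (fully open), set as the call begins (left out, the last holds). The fingers move at their own pace and stop on an object; the grip force is fixed at half the most. Time passes only in rows, so rows that do not move let the fingers close. It gives the time, the measured TCP pose, the force, the opening and the grip force at its end, in the units of the state.
- read_state(): the state, without advancing time (a new reading comes with each control period).
- get_image(name): name is "side" or "top" or "wrist"; returns a dict with "image" (480x640x3 uint8, red, green, blue), "fx", "fy", "cx", "cy" (pixels), "eye" and "rotation" of the camera in the world. Camera axes: x right, y down, z forward; pixel columns grow to the right and rows downward; lengths in mm; the calibration is good to about 2 mm. A picture is of the moment at which its call begins. There is no depth.
- job_done(): hands the job in; it is judged then, once.
The state is a dict: "clock": time; "joints": joint angles; "joint_vel": joint speeds; "joint_efforts": joint torques, N m; "position": TCP position; "ee_rot": TCP orientation; "contact_force": force on the tool from outside, world axes, zero at the start; "wrist_torque": the same for the moment, N m; "gripper_width": finger opening in mm; "grasp_force": force on a finger pad.
Only numpy, scipy, OpenCV 4.12 (cv2) and the standard library are available. Lean on these libraries where they do the work, as an engineer would, in place of code of your own. Each camera call takes 0.05 s, during which the arm holds its last target. There are 200 camera calls.

### The job

Two of the three identical closed capsule cartons on the worktop are empties that somebody put back. Find the full one by its weight, lay it flat in the large empty compartment of the open drawer under the kettle, setting it down gently, and push the drawer fully shut so that its catch snaps home. Leave the two empties lying flat on the worktop, and do not disturb the other things.

Things in the scene. Friction and masses are not known exactly. Their poses are not given: they have to be found in the camera images.
- carton_1: one of three identical closed cardboard cartons, 58 mm wide (own x), 120 mm long (own y), 50 mm high, lying flat on the worktop, plain paper band round the middle; origin at the centre of the underside, z up. One of the three, any one, is full: 0.38 to 0.52 kg; the two others are empty: about 0.09 kg. Only weight tells. The weight sits in the middle; the card bears a 30 N grip
- carton_2: one of three identical closed cardboard cartons, 58 mm wide (own x), 120 mm long (own y), 50 mm high, lying flat on the worktop, plain paper band round the middle; origin at the centre of the underside, z up. One of the three, any one, is full: 0.38 to 0.52 kg; the two others are empty: about 0.09 kg. Only weight tells. The weight sits in the middle; the card bears a 30 N grip
- carton_3: one of three identical closed cardboard cartons, 58 mm wide (own x), 120 mm long (own y), 50 mm high, lying flat on the worktop, plain paper band round the middle; origin at the centre of the underside, z up. One of the three, any one, is full: 0.38 to 0.52 kg; the two others are empty: about 0.09 kg. Only weight tells. The weight sits in the middle; the card bears a 30 N grip
- capsule_unit: low brown wooden drawer unit that the kettle stands on, 240 mm deep (own x), 240 mm wide (own y), 94 mm high; it does not move. Origin at the centre of its underside, x pointing away from the robot, its open front 120 mm before the origin (-x). The opening is 64 mm high above the drawer's floor, so a carton passes in only lying flat
- drawer (a joint): how far its drawer is pulled out, in m: 0 fully shut, 0.155 the stop; it opens along the unit's -x and starts 0.13 to 0.15 open. About 1 N of friction; it stays where it is left. Over the last 12 mm a sprung roller catch resists with 5 N or so; below about 4 mm the catch draws it shut to a hard stop
- drawer_bay (a point): on the floor of the drawer's large empty compartment, moves with the drawer, axes as the unit's: 60 mm behind the inside of the 13 mm thick front, midway between the side walls. Compartment 136 mm wide (y), 194 mm long (x), floor 20 mm above the worktop, side walls 30 mm high; the drawer front's top edge is at 88 mm. A narrow compartment on its -y side holds three capsules that stay there
- drawer_handle (a point): middle of the drawer's steel bar handle, moving with the drawer: a round bar 10 mm thick and 100 mm long (along the unit's y), 20 mm before the drawer front and 55 mm above the worktop
- kettle: dark electric kettle 212 mm high standing on the drawer unit; origin at the centre of its underside
- mug: white mug, 91 mm high, right of the drawer unit; leave alone
- stray_capsule: brown coffee capsule, 36 mm across and 28 mm high, standing on the worktop between the two cartons in front of the sink; leave alone
- small_capsule: yellow coffee capsule, 36 mm across and 28 mm high, standing on the worktop right of the drawer unit; leave alone

How it is judged (in metres and radians):
On the way, in this order (a step that is already met when the one before it is completed fails the run):
1. the full carton lies flat in the large compartment of the drawer (((x of carton_1 in the frame of drawer_bay between -0.045 and 0.12 m and y of carton_1 in the frame of drawer_bay between -0.045 and 0.045 m and z of carton_1 in the frame of drawer_bay between -0.007 and 0.007 m and angle between carton_1's own z axis and vertical below 0.1 rad and contact force between carton_1 and capsule_unit above 2.3 N and linear speed of carton_1 below 0.02 m/s) or (x of carton_2 in the frame of drawer_bay between -0.045 and 0.12 m and y of carton_2 in the frame of drawer_bay between -0.045 and 0.045 m and z of carton_2 in the frame of drawer_bay between -0.007 and 0.007 m and angle between carton_2's own z axis and vertical below 0.1 rad and contact force between carton_2 and capsule_unit above 2.3 N and linear speed of carton_2 below 0.02 m/s) or (x of carton_3 in the frame of drawer_bay between -0.045 and 0.12 m and y of carton_3 in the frame of drawer_bay between -0.045 and 0.045 m and z of carton_3 in the frame of drawer_bay between -0.007 and 0.007 m and angle between carton_3's own z axis and vertical below 0.1 rad and contact force between carton_3 and capsule_unit above 2.3 N and linear speed of carton_3 below 0.02 m/s))), for 0.2 s.
2. the drawer is shut past its catch (value of joint drawer below 0.004 m), for 0.2 s.
At the end, for the whole second after the job is handed in: The drawer is shut to within 4 mm; the full carton (it presses on the drawer with more than 2.3 N) lies flat (within 0.1 rad, within 7 mm of the floor) and still inside the large compartment; the two empty cartons lie flat (within 0.1 rad, 8 mm) and still on the worktop (value of joint drawer below 0.004 m and ((x of carton_1 in the frame of drawer_bay between -0.045 and 0.12 m and y of carton_1 in the frame of drawer_bay between -0.045 and 0.045 m and z of carton_1 in the frame of drawer_bay between -0.007 and 0.007 m and angle between each of carton_1, carton_2, carton_3's own z axis and vertical below 0.1 rad and contact force between carton_1 and capsule_unit above 2.3 N and linear speed of each of carton_1, carton_2, carton_3 below 0.02 m/s and height (world z) of carton_2 between -0.008 and 0.008 m and height (world z) of carton_3 between -0.008 and 0.008 m) or (x of carton_2 in the frame of drawer_bay between -0.045 and 0.12 m and y of carton_2 in the frame of drawer_bay between -0.045 and 0.045 m and z of carton_2 in the frame of drawer_bay between -0.007 and 0.007 m and angle between each of carton_2, carton_1, carton_3's own z axis and vertical below 0.1 rad and contact force between carton_2 and capsule_unit above 2.3 N and linear speed of each of carton_2, carton_1, carton_3 below 0.02 m/s and height (world z) of carton_1 between -0.008 and 0.008 m and height (world z) of carton_3 between -0.008 and 0.008 m) or (x of carton_3 in the frame of drawer_bay between -0.045 and 0.12 m and y of carton_3 in the frame of drawer_bay between -0.045 and 0.045 m and z of carton_3 in the frame of drawer_bay between -0.007 and 0.007 m and angle between each of carton_3, carton_1, carton_2's own z axis and vertical below 0.1 rad and contact force between carton_3 and capsule_unit above 2.3 N and linear speed of each of carton_3, carton_1, carton_2 below 0.02 m/s and height (world z) of carton_1 between -0.008 and 0.008 m and height (world z) of carton_2 between -0.008 and 0.008 m))); the robot touches nothing.
It fails at once if another thing is shifted more than 25 mm (the kettle 15 mm) (distance of kettle from where it was at the start of the episode above 0.015 m or distance of any of mug, stray_capsule, small_capsule from where it was at the start of the episode above 0.025 m).
It fails at once if a carton drops into the drawer instead of being set down, or is slammed along with it (faster than 0.5 m/s within 20 mm of the compartment's floor) ((x of carton_1 in the frame of drawer_bay between -0.045 and 0.12 m and y of carton_1 in the frame of drawer_bay between -0.045 and 0.045 m and z of carton_1 in the frame of drawer_bay below 0.02 m and linear speed of carton_1 above 0.5 m/s) or (x of carton_2 in the frame of drawer_bay between -0.045 and 0.12 m and y of carton_2 in the frame of drawer_bay between -0.045 and 0.045 m and z of carton_2 in the frame of drawer_bay below 0.02 m and linear speed of carton_2 above 0.5 m/s) or (x of carton_3 in the frame of drawer_bay between -0.045 and 0.12 m and y of carton_3 in the frame of drawer_bay between -0.045 and 0.045 m and z of carton_3 in the frame of drawer_bay below 0.02 m and linear speed of carton_3 above 0.5 m/s)).
It also fails if it takes over 72 s, if anything falls off the work surface, if the arm or the gripper's body presses on something with over 40 N, if the wrist force passes 120 N, or if a joint passes its speed limit or range.

## Working session

There is one attempt and no reset: what is moved stays moved. The work goes in short steps, Python scripts to look and compute and a tool call to move; the robot and the scene stay as the last step left them, time stands still between calls to the robot, and variables do not carry over. Pictures are saved under pics/ and viewed, at most 10 in all, crops included, and the job is handed in when it is done.

Besides the shell and the picture viewer there is one more tool, called after "Request:" as name([rows], argument=value, ...), one row to a line, values as JSON. play_rows: Moves the arm, as the interface text tells. Its arguments: {"type":"object","properties":{"series":{"type":"array","items":{"type":"array","items":{"type":"number"}}},"gripper":{"type":"number"}},"required":["series"]}

```bash
mkdir -p pics; cat > h.py <<'E'
import numpy as np, cv2, json
from bench import read_state, get_image, job_done
def snap(name, f):
    d=get_image(name); cv2.imwrite('pics/'+f, d['image'][:,:,::-1])
    c={k:np.array(d[k]).tolist() for k in ('fx','fy','cx','cy','eye','rotation')}
    json.dump(c,open('pics/'+f+'.json','w')); return d
def px(f,u,v,z):
    c=json.load(open('pics/'+f+'.json')); R=np.array(c['rotation']); e=np.array(c['eye'])
    r=R@np.array([(u-c['cx'])/c['fx'],(v-c['cy'])/c['fy'],1]); return e+r*(z-e[2])/r[2]
def proj(f,p):
    c=json.load(open('pics/'+f+'.json')); R=np.array(c['rotation']); q=R.T@(np.array(p)-np.array(c['eye']))
    return c['fx']*q[0]/q[2]+c['cx'],c['fy']*q[1]/q[2]+c['cy']
E
python3 -c "
from h import *
for n in ('top','side'):
    d=snap(n,n+'0.png'); print(n,d['eye'],d['rotation'])
print(read_state())"
```

```text
top [ 132.18274281   43.39781832 1386.03984311] [-0.68462864  0.70772843 -0.1241894   0.12239726]
side [  132.29746594 -1105.78972214  1021.08323923] [ 0.87656407 -0.16860598  0.08824251 -0.44206416]
{'clock': 0.1, 'joints': array([ 1.41160314e+00,  3.85490896e-01,  6.74344595e-03, -4.54535114e-04,
       -1.19402924e+00, -2.58630468e-01]), 'joint_vel': array([ 0.00028899, -0.00080588,  0.0033728 ,  0.00205398, -0.00032862,
       -0.00042972]), 'joint_efforts': array([ 5.26293425e-04, -3.93318272e+01,  1.88930404e+01,  4.19804335e+00,
       -2.58259141e-03,  3.99735498e-06]), 'position': array([253.37301139, 570.80224962, 255.31380416]), 'ee_rot': array([ 9.78239287e-01, -2.07477404e-01, -1.61772558e-04,  9.99457834e-04]), 'contact_force': array([-0.72722481, -0.24732298,  0.08656243]), 'wrist_torque': array([ 0.01807036, -0.01792181, -0.02621916]), 'grasp_force': 0.0, 'gripper_width': 85.34579266221068}
```

View pics/top0.png

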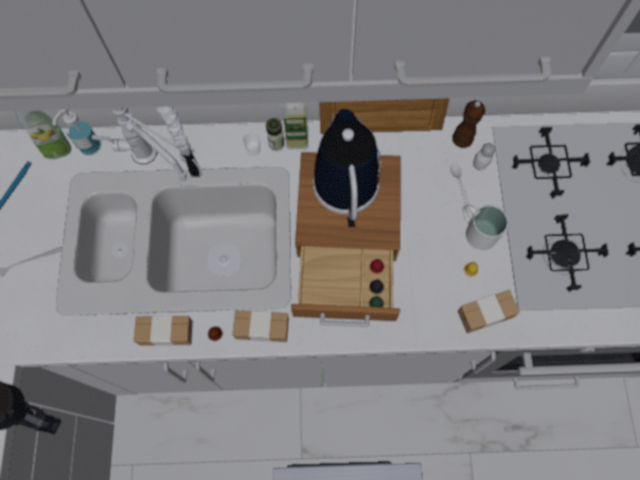

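View pics/side0.png

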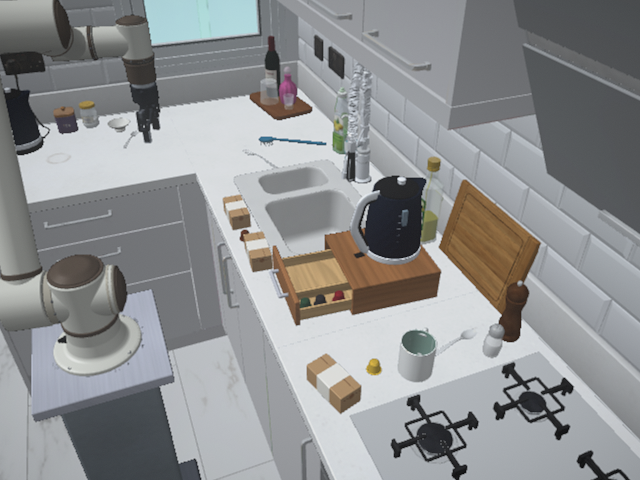

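The top view shows cartons at (162,330), (261,326) and (489,311), the stray capsule at (215,334), the drawer front at (345,312) and its handle at (345,321). The side view agrees. I'll enlarge the region to read the corners.

```bash
python3 - <<'E'
import re
s=open('h.py').read().replace("R=np.array(c['rotation'])","R=Rot.from_quat(c['rotation']).as_matrix()").replace("import numpy","from scipy.spatial.transform import Rotation as Rot\nimport numpy",1)
open('h.py','w').write(s)
import cv2,numpy as np
im=cv2.imread('pics/top0.png')
a=cv2.resize(im[300:355,120:300],None,fx=4.4,fy=4.4,interpolation=cv2.INTER_CUBIC)
b=cv2.resize(im[235:335,280:400],None,fx=3.3,fy=3.3,interpolation=cv2.INTER_CUBIC)
c=cv2.resize(im[255:340,440:540],None,fx=3.8,fy=3.8,interpolation=cv2.INTER_CUBIC)
o=np.zeros((600,800,3),np.uint8)
o[:242,:792]=a; o[250:580,:396]=b; o[250:573,400:780]=c
cv2.imwrite('pics/crop.png',o)
from h import *
for n,u,v,z in [('A',162,330,50),('B',261,326,50),('C',489,311,50),('stray',215,334,28),('yel',472,269,28),('handle',345,321,55),('unitTL',300,153,94),('unitTR',401,157,94),('unitFL',296,246,94),('unitFR',399,257,94)]: print(n,px('top0.png',u,v,z).round())
E
```

```text
A [444. 398.  50.]
B [446. 178.  50.]
C [ 463. -333.   50.]
stray [436. 284.  28.]
yel [ 570. -312.   28.]
handle [449.  -9.  55.]
unitTL [853.  82.  94.]
unitTR [ 834. -158.   94.]
unitFL [616.  95.  94.]
unitFR [ 582. -135.   94.]
```

View pics/crop.png

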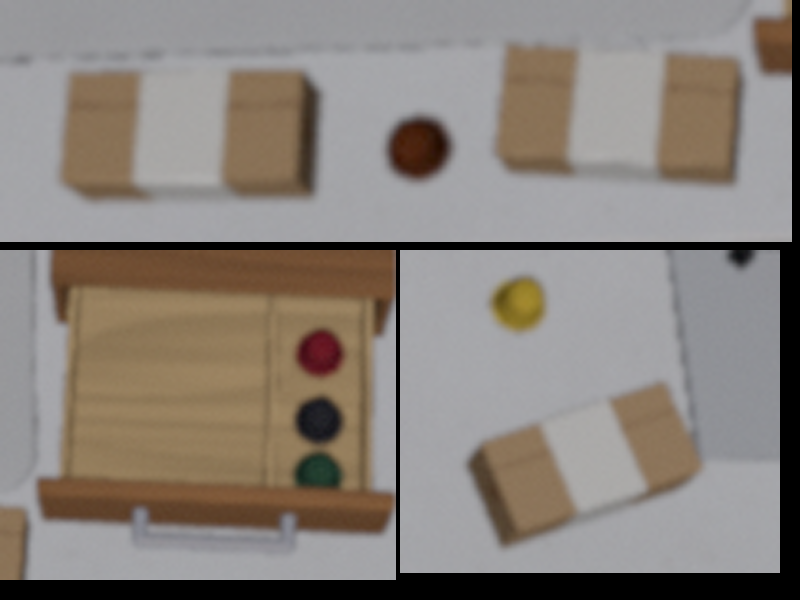

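```bash
python3 - <<'E'
from h import *
f='top0.png'
def g(n,pts,ox,oy,X,Y,s,z):
    P=np.array([px(f,X+(u-ox)/s,Y+(v-oy)/s,z)[:2] for u,v in pts]); 
    print(n,P.round(0).tolist(),'mean',P.mean(0).round(1))
    if len(P)==4:
        r=cv2.minAreaRect(P.astype(np.float32)); d=(P[0]-P[1])+(P[3]-P[2]); print('   ',r,'long axis deg',np.degrees(np.arctan2(d[1],d[0])))
    else:
        d=P[0]-P[1]; print('   len',np.hypot(*d),'deg',np.degrees(np.arctan2(d[1],d[0])))
g('A',[(70,72),(305,72),(300,187),(64,182)],0,0,120,300,4.4,50)
g('B',[(507,45),(738,60),(735,180),(500,163)],0,0,120,300,4.4,50)
g('C',[(485,443),(663,384),(700,460),(510,535)],400,250,440,255,3.8,50)
g('front far edge',[(40,478),(394,494)],0,250,280,235,3.3,88)
g('handle',[(134,540),(294,545)],0,250,280,235,3.3,58)
g('inner L wall',[(78,288),(68,475)],0,250,280,235,3.3,50)
g('divider',[(270,297),(268,485)],0,250,280,235,3.3,50)
g('unit front edge',[(55,286),(385,297)],0,250,280,235,3.3,94)
E
```

```text
A [[477.0, 458.0], [473.0, 339.0], [414.0, 339.0], [420.0, 457.0]] mean [445.9 398.2]
    ((445.3031311035156, 398.50030517578125), (121.68236541748047, 59.028968811035156), 88.08615112304688) long axis deg 87.48179964145103
B [[484.0, 236.0], [472.0, 118.0], [410.0, 121.0], [423.0, 239.0]] mean [447.  178.5]
    ((446.7978515625, 178.4546356201172), (122.25851440429688, 61.59218215942383), 84.28067016601562) long axis deg 84.10144729133123
C [[477.0, -274.0], [509.0, -384.0], [462.0, -400.0], [421.0, -283.0]] mean [ 467.3 -335.4]
    ((466.7580871582031, -333.14898681640625), (55.516395568847656, 124.0541000366211), 18.12828826904297) long axis deg 107.97723817675467
front far edge [[483.0, 106.0], [464.0, -127.0]] mean [473.8 -10.4]
   len 234.52263797230054 deg 85.4159476773273
handle [[446.0, 45.0], [439.0, -62.0]] mean [442.8  -8.1]
   len 107.3441346476663 deg 86.26209415229712
inner L wall [[631.0, 79.0], [495.0, 89.0]] mean [563.   84.3]
   len 136.38686312709646 deg -4.076792000646706
divider [[620.0, -56.0], [483.0, -47.0]] mean [551.5 -51.3]
   len 136.57380299067145 deg -3.648451600438377
unit front edge [[617.0, 94.0], [601.0, -131.0]] mean [608.7 -18.4]
   len 225.20942102505506 deg 86.0268700588631
```

Request:
play_rows([
  [16,-14.4,-8.5,0,0,-0.95],
  [16,-14.4,-8.5,0,0,-0.95],
  [16,-14.4,-8.5,0,0,-0.95],
  [16,-14.4,-8.5,0,0,-0.95],
  [16,-14.4,-8.5,0,0,-0.95],
  [16,-14.4,-8.5,0,0,-0.95],
  [16,-14.4,-8.5,0,0,-0.95],
  [16,-14.4,-8.5,0,0,-0.95],
  [16,-14.4,-8.5,0,0,-0.95],
  [16,-14.4,-8.5,0,0,-0.95],
  [16,-14.4,-8.5,0,0,-0.95],
  [16,-14.4,-8.5,0,0,-0.95],
  [0,0,0,0,0,0],
  [0,0,0,0,0,0],
], gripper=1)

```text
clock: 1.27
position: [445.9, 397.2, 153.3]
ee_rot: [-0.692, 0.722, -0.0, -0.001]
contact_force: [-0.1, -0.1, 0.9]
gripper_width: 85.2
grasp_force: 0.0
```

Request:
play_rows([
  [0,0,-18,0,0,0],
  [0,0,-18,0,0,0],
  [0,0,-18,0,0,0],
  [0,0,-18,0,0,0],
  [0,0,-14,0,0,0],
  [0,0,-12,0,0,0],
  [0,0,-12,0,0,0],
  [0,0,-8,0,0,0],
  [0,0,0,0,0,0],
  [0,0,0,0,0,0],
])

```text
clock: 2.1
position: [445.3, 399.0, 36.4]
ee_rot: [-0.693, 0.721, -0.0, -0.0]
contact_force: [0.0, 0.8, 0.4]
gripper_width: 85.2
grasp_force: 0.0
```

Request:
play_rows([
  [0,0,0,0,0,0],
  [0,0,0,0,0,0],
  [0,0,0,0,0,0],
  [0,0,0,0,0,0],
  [0,0,0,0,0,0],
  [0,0,0,0,0,0],
], gripper=0.66)

```text
clock: 2.6
position: [446.8, 399.6, 38.2]
ee_rot: [-0.693, 0.721, 0.0, 0.002]
contact_force: [3.2, -0.4, 6.2]
gripper_width: 57.7
grasp_force: 56.4
```

Request:
play_rows([
  [0,0,0,0,0,0],
  [0,0,0,0,0,0],
  [0,0,0,0,0,0],
  [0,0,0,0,0,0],
], gripper=0.675)

```text
clock: 2.93
position: [446.8, 399.6, 38.0]
ee_rot: [-0.693, 0.721, 0.0, 0.002]
contact_force: [1.7, 0.2, 5.6]
gripper_width: 57.6
grasp_force: 27.5
```

Request:
play_rows([
  [0,0,6,0,0,0],
  [0,0,8,0,0,0],
  [0,0,8,0,0,0],
  [0,0,8,0,0,0],
  [0,0,0,0,0,0],
  [0,0,0,0,0,0],
  [0,0,0,0,0,0],
  [0,0,0,0,0,0],
  [0,0,0,0,0,0],
])

```text
clock: 3.68
position: [445.3, 398.1, 65.8]
ee_rot: [-0.692, 0.721, -0.0, -0.001]
contact_force: [0.6, 0.5, -4.7]
gripper_width: 57.5
grasp_force: 26.4
```

```bash
python3 -c "
from h import *
s=read_state();print(s['position'],s['contact_force'],s['wrist_torque'],s['grasp_force'],s['clock'])"
```

```text
[445.28488488 398.12348017  65.7722235 ] [ 0.61349523  0.48583732 -4.73982363] [ 0.00805742 -0.02925346  0.02729836] 26.439413130283356 3.6833
```

A weighs about 0.5 kg, so it is the full one. I'll carry it over the drawer next.

Request:
play_rows([
  [0,0,6,0,0,0],
  [0,0,12,0,0,0],
  [0,0,16,0,0,0],
  [0,0,16,0,0,0],
  [0,-4,14,0,0,0],
  [1,-8,12,0,0,0],
  [2,-14,8,0,0,0],
  [4,-20,4,0,0,0],
  [6,-25,0,0,0,0],
  [6,-25,0,0,0,0],
  [6,-25,0,0,0,-0.1],
  [6,-25,0,0,0,-0.1],
  [6,-25,0,0,0,-0.1],
  [6,-25,0,0,0,0],
  [6,-25,0,0,0,0],
  [6,-25,0,0,0,0],
  [6,-25,0,0,0,0],
  [6,-25,0,0,0,0],
  [6,-22,0,0,0,0],
  [6,-18,0,0,0,0],
])

```text
clock: 5.35
position: [523.5, 59.6, 154.2]
ee_rot: [-0.681, 0.733, 0.0, -0.001]
contact_force: [0.4, 1.2, -4.2]
gripper_width: 57.9
grasp_force: 26.4
```

Request:
play_rows([
  [6,-16,0,0,0,0],
  [6,-14,0,0,0,0],
  [5,-10,0,0,0,0],
  [3,-4,0,0,0,0],
  [0,0,0,0,0,0],
  [0,0,0,0,0,0],
  [0,0,0,0,0,0],
])

```text
clock: 5.93
position: [544.2, 18.9, 154.2]
ee_rot: [-0.681, 0.732, 0.0, -0.0]
contact_force: [-0.3, 0.6, -4.0]
gripper_width: 57.9
grasp_force: 26.4
```

```bash
python3 - <<'E'
from h import *
snap('top','top1.png'); snap('side','side1.png'); snap('wrist','wrist1.png')
im=cv2.imread('pics/top1.png');a=cv2.resize(im[225:335,280:410],None,fx=3,fy=3,interpolation=cv2.INTER_CUBIC)
w=cv2.imread('pics/wrist1.png'); w=cv2.resize(w,(400,300))
o=np.zeros((600,800,3),np.uint8); o[:330,:390]=a; o[:300,400:]=w
s=cv2.imread('pics/side1.png')[190:340,230:450]; s=cv2.resize(s,(396,270)); o[330:,:396]=s
cv2.imwrite('pics/c1.png',o)
E
```

```text
(no output)
```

View pics/c1.png

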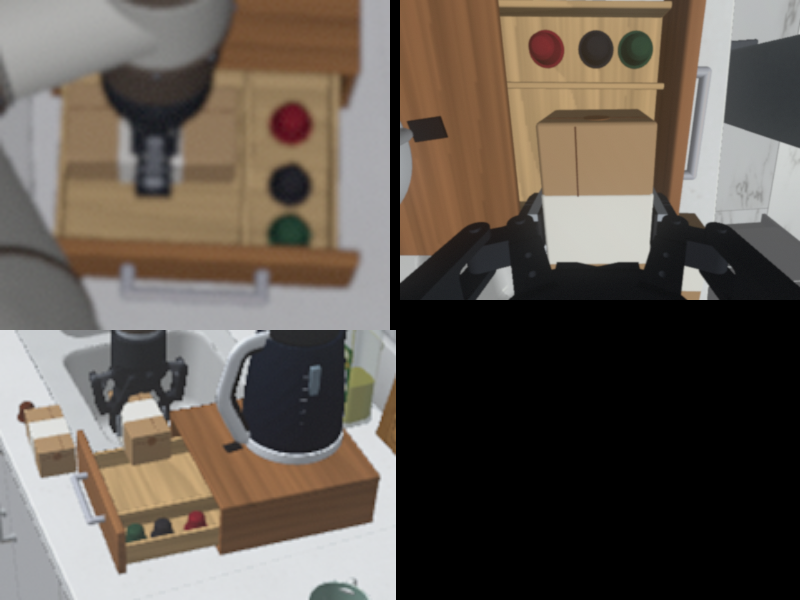

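The wrist view shows the carton squarely gripped over the compartment, with the divider edge at row about 84 of 300 and the three capsules beyond it. I'll check the y-fit with the wrist calibration.

```bash
python3 - <<'E'
from h import *
f='wrist1.png'; s=1.6
for n,u,v,z in [('div L',110,84,50),('div R',262,84,50),('carton top -y edge L',140,122,166),('R',255,122,166),('carton bot -y edge L',156,110,116),('R',242,110,116),('front inner top(88)',268,100,88),('unit front edge(94)',90,100,94)]:
    print(n,px(f,u*s,v*s,z).round(1))
E
```

```text
div L [621.2 -59.3  50. ]
div R [479.3 -49.3  50. ]
carton top -y edge L [567.7 -40.1 166. ]
R [513.8 -36.3 166. ]
carton bot -y edge L [568.9 -39.6 116. ]
R [510.5 -35.5 116. ]
front inner top(88) [484.7 -38.1  88. ]
unit front edge(94) [622.5 -48.2  94. ]
```

```bash
python3 - <<'E'
from h import *
w=cv2.imread('pics/wrist1.png'); a=cv2.resize(w[110:220,160:440],None,fx=2.8,fy=2.8,interpolation=cv2.INTER_CUBIC)
t=cv2.imread('pics/top1.png'); b=cv2.resize(t[245:320,290:380],None,fx=3.8,fy=3.8,interpolation=cv2.INTER_CUBIC)
o=np.zeros((600,790,3),np.uint8); o[:a.shape[0],:a.shape[1]]=a; o[310:310+b.shape[0],:b.shape[1]]=b
cv2.imwrite('pics/c2.png',o)
E
```

```text
(no output)
```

View pics/c2.png

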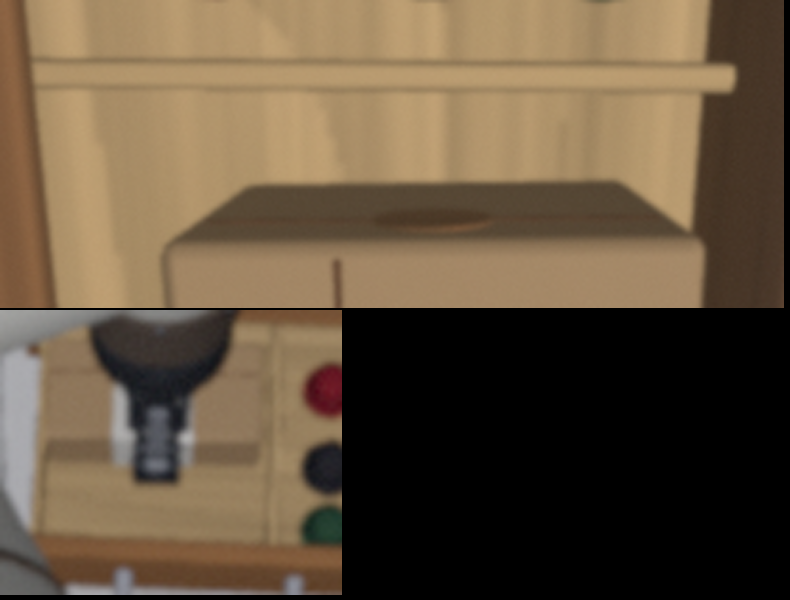

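The divider's near edge is at full-res row 142, and the carton's end edges are at rows 196 (top) and 176 (bottom).

```bash
python3 - <<'E'
from h import *
f='wrist1.png'
for n,u,v,z in [('div near',315,142,50),('end top',315,196.4,166),('end bot',315,175.7,116)]:
    print(n,px(f,u,v,z).round(1))
f='top1.png'
# carton top corners in the top view (z 166): near edge ends
for n,u,v,z in [('near L',290+45/3.8,245+132/3.8,166),('near R',290+260/3.8,245+133/3.8,166),('div',290+270/3.8,245+133/3.8,50),('Lwall in',290+40/3.8,245+180/3.8,50)]: print(n,px(f,u,v,z).round(1))
E
```

```text
div near [540.4 -49.3  50. ]
end top [541.1 -37.8 166. ]
end bot [541.1 -37.7 116. ]
near L [513.8  81.6 166. ]
near R [509.3 -36.3 166. ]
div [545.  -49.9  50. ]
Lwall in [520.3  88.8  50. ]
```

Request:
play_rows([
  [0,-1.5,-2,0,0,0],
  [0,-1.5,-5,0,0,0],
  [0,0,-8,0,0,0],
  [0,0,-10,0,0,0],
  [0,0,-10,0,0,0],
  [0,0,-10,0,0,0],
  [0,0,-10,0,0,0],
  [0,0,-10,0,0,0],
  [0,0,-8,0,0,0],
  [0,0,-6,0,0,0],
  [0,0,-4,0,0,0],
  [0,0,-3,0,0,0],
  [0,0,-2,0,0,0],
  [0,0,0,0,0,0],
  [0,0,0,0,0,0],
  [0,0,0,0,0,0],
])

```text
clock: 7.42
position: [544.9, 15.5, 66.8]
ee_rot: [-0.681, 0.732, -0.0, 0.0]
contact_force: [0.2, -0.7, -5.1]
gripper_width: 57.7
grasp_force: 26.4
```

Request:
play_rows([
  [0,0,-2,0,0,0],
  [0,0,-2,0,0,0],
  [0,0,-2,0,0,0],
  [0,0,0,0,0,0],
  [0,0,0,0,0,0],
  [0,0,0,0,0,0],
])

```text
clock: 7.92
position: [544.6, 15.5, 60.3]
ee_rot: [-0.681, 0.732, -0.0, -0.0]
contact_force: [0.2, -0.8, -4.5]
gripper_width: 57.6
grasp_force: 26.4
```

Request:
play_rows([
  [0,0,-1.5,0,0,0],
  [0,0,-1,0,0,0],
  [0,0,-0.5,0,0,0],
  [0,0,0,0,0,0],
  [0,0,0,0,0,0],
  [0,0,0,0,0,0],
])

```text
clock: 8.42
position: [545.3, 15.4, 58.0]
ee_rot: [-0.681, 0.732, -0.001, 0.001]
contact_force: [0.0, -2.7, 2.5]
gripper_width: 57.7
grasp_force: 26.9
```

Request:
play_rows([
  [0,0,0,0,0,0],
  [0,0,0,0,0,0],
  [0,0,0,0,0,0],
  [0,0,0,0,0,0],
  [0,0,0,0,0,0],
], gripper=0.82)

```text
clock: 8.83
position: [544.4, 15.5, 57.2]
ee_rot: [-0.681, 0.732, 0.0, -0.0]
contact_force: [-1.4, 0.1, -1.3]
gripper_width: 69.9
grasp_force: 0.0
```

Request:
play_rows([
  [0,0,4,0,0,0],
  [0,0,8,0,0,0],
  [0,0,12,0,0,0],
  [0,0,16,0,0,0],
  [0,0,20,0,0,0],
  [0,0,25,0,0,0],
  [0,0,25,0,0,0],
  [0,0,0,0,0,0],
  [0,0,0,0,0,0],
])

```text
clock: 9.58
position: [545.4, 15.7, 169.7]
ee_rot: [-0.681, 0.732, -0.001, 0.002]
contact_force: [0.3, -0.2, -1.3]
gripper_width: 70.0
grasp_force: 0.0
```

```bash
python3 - <<'E'
from h import *
snap('side','side2.png'); snap('wrist','wrist2.png')
w=cv2.resize(cv2.imread('pics/wrist2.png'),(400,300))
o=np.zeros((300,800,3),np.uint8); o[:,400:]=w
o[:270,:396]=cv2.resize(cv2.imread('pics/side2.png')[190:340,230:450],(396,270))
cv2.imwrite('pics/c3.png',o); s=read_state(); print(s['position'],s['gripper_width'])
E
```

```text
[543.97239984  15.34453834 167.18195855] 70.22046468353037
```

View pics/c3.png

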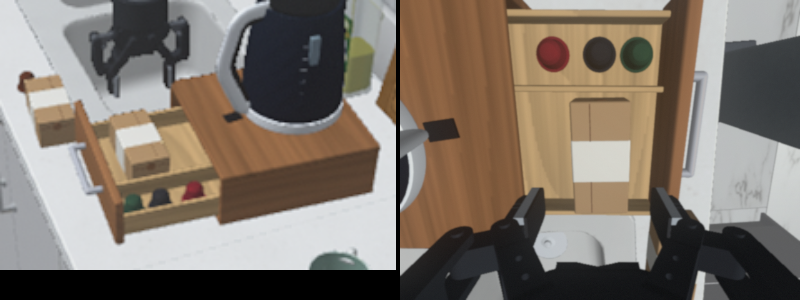

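The carton lies flat and square in the compartment, with the divider on one side and the wall on the other, so nothing is caught. Next I'll move in front of the handle with the fingers shut.

Request:
play_rows([
  [-5,0,0,0,0,0],
  [-10,-1,0,0,0,0],
  [-16,-2,0,0,0,0],
  [-20,-3,0,0,0,0],
  [-20,-3,0,0,0,0],
  [-20,-3,0,0,0,0],
  [-20,-3,0,0,0,0],
  [-20,-3,0,0,0,0],
  [-14,-2,0,0,0,0],
  [-8,0,0,0,0,0],
  [-2,0,-8,0,0,0],
  [0,0,-14,0,0,0],
  [0,0,-18,0,0,0],
  [0,0,-20,0,0,0],
  [0,0,-20,0,0,0],
  [0,0,-14,0,0,0],
  [0,0,-10,0,0,0],
  [0,0,-4,0,0,0],
  [0,0,0,0,0,0],
  [0,0,0,0,0,0],
], gripper=0)

```text
clock: 11.35
position: [389.9, -4.4, 59.1]
ee_rot: [-0.681, 0.732, -0.0, -0.0]
contact_force: [0.6, 0.2, 0.5]
gripper_width: -0.0
grasp_force: 0.0
```

Request:
play_rows([
  [6,-0.4,0,0,0,0],
  [6,-0.4,0,0,0,0],
  [6,-0.4,0,0,0,0],
  [6,-0.4,0,0,0,0],
  [6,-0.4,0,0,0,0],
  [6,-0.4,0,0,0,0],
  [0,0,0,0,0,0],
])

```text
clock: 11.93
position: [427.1, -6.8, 59.4]
ee_rot: [-0.681, 0.732, -0.0, 0.001]
contact_force: [0.4, 0.2, -0.3]
gripper_width: 0.0
grasp_force: 0.0
```

Request:
play_rows([
  [4,-0.3,0,0,0,0],
  [4,-0.3,0,0,0,0],
  [4,-0.3,0,0,0,0],
  [5,-0.4,0,0,0,0],
  [6,-0.4,0,0,0,0],
  [6,-0.4,0,0,0,0],
  [6,-0.4,0,0,0,0],
  [6,-0.4,0,0,0,0],
  [6,-0.4,0,0,0,0],
  [6,-0.4,0,0,0,0],
  [6,-0.4,0,0,0,0],
  [6,-0.4,0,0,0,0],
  [6,-0.4,0,0,0,0],
])

```text
clock: 13.02
position: [497.2, -11.9, 59.3]
ee_rot: [-0.681, 0.732, -0.0, 0.0]
contact_force: [-1.3, -1.3, -0.6]
gripper_width: 0.2
grasp_force: 0.5
```

Request:
play_rows([
  [6,-0.4,0,0,0,0],
  [6,-0.4,0,0,0,0],
  [6,-0.4,0,0,0,0],
  [6,-0.4,0,0,0,0],
  [6,-0.4,0,0,0,0],
  [3,-0.2,0,0,0,0],
  [0,0,0,0,0,0],
])

```text
clock: 13.6
position: [530.9, -13.9, 59.4]
ee_rot: [-0.681, 0.732, -0.0, 0.001]
contact_force: [0.5, 0.9, -0.6]
gripper_width: -0.1
grasp_force: 0.0
```

```bash
python3 - <<'E'
from h import *
snap('side','side3.png'); snap('top','top3.png')
o=np.zeros((400,800,3),np.uint8)
o[:400,:400]=cv2.resize(cv2.imread('pics/side3.png')[160:360,250:450],(400,400))
o[:400,400:]=cv2.resize(cv2.imread('pics/top3.png')[170:350,260:440],(400,400))
cv2.imwrite('pics/c4.png',o)
print(read_state()['position'])
E
```

```text
[529.90347844 -13.94526521  59.36772753]
```

View pics/c4.png

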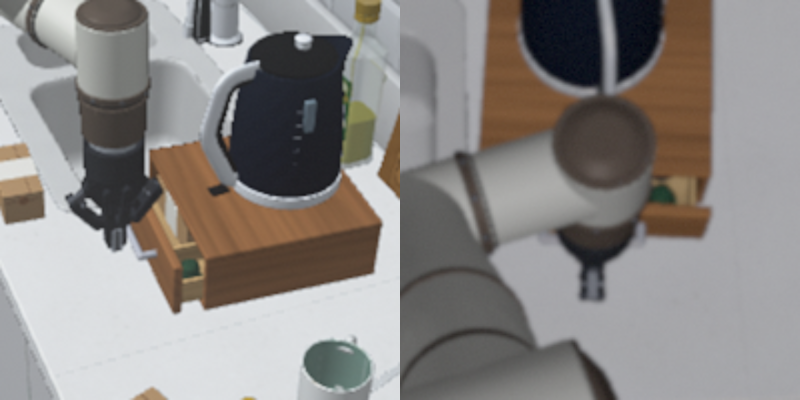

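The drawer follows, with about 40 mm left. The kettle handle's front at (354,213) is near the wrist's path, so I'll check that clearance.

```bash
python3 - <<'E'
from h import *
for z in (120,160,200,250,290): print(z,px('top3.png',353.6,213,z).round(),px('top0.png',352,224,z).round())
# side: handle outermost
for z in (150,180,200,230):print(z,px('side3.png',250+203/2,160+135/2,z).round())
print('drawer front L top',px('top3.png',260+710*0+.45*310,170+.45*208,88).round(), 'unit fr R', px('top3.png',260+.45*310,170+.45*178,94).round())
E
```

```text
120 [682. -37. 120.] [655. -32. 120.]
160 [664. -34. 160.] [638. -29. 160.]
200 [647. -32. 200.] [622. -27. 200.]
250 [625. -28. 250.] [601. -24. 250.]
290 [608. -26. 290.] [585. -22. 290.]
150 [671.  25. 150.]
180 [652. -14. 180.]
200 [640. -40. 200.]
230 [622. -79. 230.]
drawer front L top [ 569. -135.   88.] unit fr R [ 599. -137.   94.]
```

The kettle handle's front is at about x 635, y -28. I'll push off-centre at y +20 to stay well clear.

Request:
play_rows([
  [-6,4,0,0,0,0],
  [-2,12,0,0,0,0],
  [0,14,0,0,0,0],
  [0,6,0,0,0,0],
  [4,-0.3,0,0,0,0],
  [5,-0.4,0,0,0,0],
  [5,-0.4,0,0,0,0],
  [5,-0.4,0,0,0,0],
  [5,-0.4,0,0,0,0],
  [5,-0.4,0,0,0,0],
  [0,0,0,0,0,0],
])

```text
clock: 14.62
position: [551.4, 19.3, 59.1]
ee_rot: [-0.681, 0.732, -0.0, -0.0]
contact_force: [0.1, -0.3, -0.1]
gripper_width: 0.2
grasp_force: 0.0
```

Request:
play_rows([
  [3,-0.2,0,0,0,0],
  [3,-0.2,0,0,0,0],
  [0,0,0,0,0,0],
  [0,0,0,0,0,0],
])

```text
clock: 14.95
position: [553.6, 18.8, 58.9]
ee_rot: [-0.681, 0.733, 0.002, -0.003]
contact_force: [-7.3, 1.7, 4.0]
gripper_width: -0.1
grasp_force: 3.8
```

Request:
play_rows([
  [2,-0.1,0,0,0,0],
  [2,-0.1,0,0,0,0],
  [2,-0.1,0,0,0,0],
  [0,0,0,0,0,0],
  [0,0,0,0,0,0],
])

```text
clock: 15.37
position: [562.0, 18.5, 59.0]
ee_rot: [-0.681, 0.732, 0.0, -0.001]
contact_force: [-1.0, -2.3, -0.8]
gripper_width: -0.3
grasp_force: 0.6
```

Request:
play_rows([
  [2,-0.1,0,0,0,0],
  [2,-0.1,0,0,0,0],
  [2,-0.1,0,0,0,0],
  [0,0,0,0,0,0],
  [0,0,0,0,0,0],
])

```text
clock: 15.78
position: [563.0, 18.3, 58.9]
ee_rot: [-0.681, 0.733, 0.004, -0.005]
contact_force: [-16.0, 4.9, 11.5]
gripper_width: 0.1
grasp_force: 8.1
```

The force dropped, then rose against a hard stop, so the catch has closed. I'll back off and look.

Request:
play_rows([
  [-5,0,0,0,0,0],
  [-10,0,0,0,0,0],
  [-20,0,0,0,0,0],
  [-25,0,0,0,0,0],
  [-25,0,0,0,0,0],
  [-25,0,10,0,0,0],
  [-20,0,20,0,0,0],
  [-10,0,25,0,0,0],
  [0,0,25,0,0,0],
  [0,0,20,0,0,0],
  [0,0,0,0,0,0],
  [0,0,0,0,0,0],
])

```text
clock: 16.78
position: [430.2, 19.3, 160.8]
ee_rot: [-0.681, 0.732, -0.001, 0.003]
contact_force: [0.6, 0.1, 0.1]
gripper_width: 0.2
grasp_force: 0.0
```

```bash
python3 - <<'E'
from h import *
snap('side','side4.png'); s=read_state(); print(s['position'],s['contact_force'],s['clock'])
E
```

```text
[429.22043686  18.88345858 159.62132499] [ 0.11481766 -0.43843512 -0.46300231] 16.8333
```

View pics/side4.png

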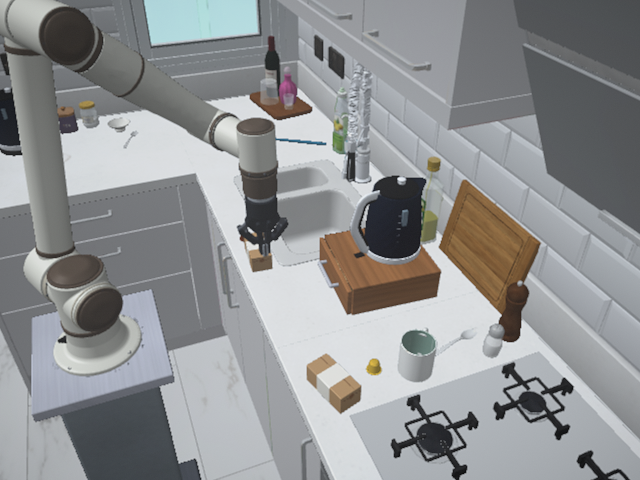

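The drawer front is flush with the unit at (340,290). The empties, kettle, mug and capsules are where they were, and the arm is clear.

```bash
python3 -c "
from bench import job_done; print(job_done())"
```

```text
the job is handed in; nothing more can be done
None
```

The full carton (the leftmost, about 0.5 kg) is lying flat in the drawer's large compartment and the drawer is shut past its catch; the job was handed in at about 17 s with the empties and everything else undisturbed, but no verdict came back.

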